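# Coffee ladle from drip rail to storage rail

## Robot

A 6-joint arm with a two-finger parallel gripper is mounted at the origin on the work surface. World frame = base frame: x ahead of the robot, y to its left, z up, the work surface at z = 0. Lengths are in m, angles in rad, forces in N, time in s.
With the tool pointing down it reaches from about 0.35 to 0.775 m from the base axis. Payload 5.5 kg.
Tool frame: the origin (TCP) lies midway between the tips of the shut fingers; the grasp point (between the pads) lies env.tcp_to_grasp behind it (env.tcp_to_grasp is the distance from the TCP to the grasp point, in m); z points along the fingers, y is the direction in which the jaws open and shut (so a half turn about z gives the same grasp; the last joint's range is limited). The gripper opens to 85 mm and grips with 20 to 120 N. Pads are 22 mm wide; open, the fingers measure 114 mm over their backs; the gripper's body (76 mm by 85 mm) begins 54 mm behind the grasp point. The pads swing forward as they close: fully open they stand 13 mm farther back than shut.
Start: joints at [-1.349, 0.313, 0.046, 1.304, 0, 1.431], TCP at [0.204, -0.538, 0.201] pointing down, gripper open.
Joint ranges: [-2.76, 2.76], [-0.86, 1.69], [-1.03, 1.26], [-2.2, 2.34], [-1.47, 1.5], [-3.14, 3.14]. Speed limits (rad/s): [2.57, 2.57, 3.14, 3.14, 3.14, 3.14].

## Interface

Orientations are given as a unit quaternion [w, x, y, z].
In Python, from workcell import env gives the robot as it stands.
- The arm moves only by the shell command python3 -m handwheel 'ROWS' [OPENING] [FORCE]. ROWS is JSON, a list of rows, each an object of numbers: "dx", "dy", "dz": the shift along the tool's x, y, z normalised to -1 to 1, where 1 is 20 mm; "roll": the turn about the tool's z normalised to -1 to 1, where 1 is 6 degrees. In form: [{"dx": .., "dy": .., "dz": .., "roll": ..}, ...]. A call has 1 to 8 rows; each row shifts and turns the commanded pose from where the row before left it, along the tool's axes as they then stand; what a row does not reach is not made up. A row lasts 1/12 s, in which the tool goes at most 41.7 mm and 7.16 degrees, less where a joint would pass 70% of its speed; a pose out of reach is approached as far as the arm can. A call with a number of a shift or a turn outside -1 to 1 is refused whole. A call with a gripper value outside its range is refused whole. OPENING is the closure in counts, from 0 (fully open) to 255 (shut), set as the call begins (- or left out, the last holds). The fingers move at their own pace and stop on an object; FORCE is the grip in N (left out, the last holds). Time passes only in rows, so rows that do not move let the fingers close. It gives the time, the measured TCP pose, the force and the opening at its end, in the units of the state.
- env.get_state(): the state, without advancing time (a new reading comes with each control period).
- env.read_camera(name): name is "scene" or "top" or "wrist"; returns the picture (420x560x3 uint8, blue, green, red); there is no depth.
- env.calibration(name): a dict with "fx", "fy", "cx", "cy" (pixels), "R" (3x3) and "t" (3): a world point X has camera coordinates R X + t. Camera axes: x right, y down, z forward; pixel columns grow to the right and rows downward; lengths in m; the calibration is good to about 2 mm. The wrist camera is an equidistant fisheye: a pixel r from the principal point sees the ray r / f radians off the axis. A picture is of the moment at which its call begins: read the wrist's pose just before it. calibration takes no time and is no camera call; for the wrist camera it gives the pose at the moment of the call.
- env.hand_in(): hands the job in, once; it reports no verdict.
The state is a dict: "clock": time; "joint_pos": joint angles; "qvel": joint speeds; "tau": joint torques, N m; "tcp_pos": TCP position; "orientation": TCP orientation; "wrist_force": force on the tool from outside, world axes, zero at the start; "ft_torque": the same for the moment, N m; "finger_gap": finger opening in m.
Only numpy, scipy, OpenCV 4.12 (cv2) and the standard library are available. Lean on these libraries where they do the work, as an engineer would, in place of code of your own. Each camera call takes 0.05 s, during which the arm holds its last target.

## Task

The coffee ladle on the drip rail is dry: take it off the rail's open end by lifting its eye over the upturned end stop, and thread it over the end stop of the neighbouring storage rail, so that it ends up hanging freely and still at the bottom of the dip in the middle of that rail. Do not let the ladle touch the ledge on the way, and leave the cezve, the sugar jar and the cup where they stand.

Things in the scene. Friction and masses are not known exactly. Their poses are not given: they have to be found in the camera images.
- drip_stand: Fixed drip stand: steel tray 170 x 80 mm, 16 mm high, and above it a rail of 8 mm round dark steel bar, its axis straight and level at z = 200 mm. Origin on the ledge under the rail's middle; z up, x along the rail from its open end (x = -70 mm, towards the robot) to its post (x = 80 mm). Stands left or right of the storage stand, turned up to 0.3 rad.
- store_stand: Fixed storage stand: flat wooden base 170 x 80 mm, 12 mm thick, and a rail of 8 mm round dark steel bar, axis level at z = 215 mm but for a V-shaped dip in its middle. Origin on the ledge under the dip; z up, x along the rail from its open end (x = -70 mm, towards the robot) to its post (x = 80 mm). Turned up to 0.3 rad.
- drip_stand_tip (a point): On the drip rail's axis at its open end, where the bar turns straight up as an end stop; the stop's rounded top is 18 mm above this point, the highest part of the stand.
- store_stand_tip (a point): On the storage rail's axis at its open end, where the bar turns straight up as an end stop; the stop's rounded top is 18 mm above this point, the highest part of the stand.
- store_dip (a point): On the storage rail's axis at the bottom of its V-shaped dip, which spans 20 mm either way along the rail and is 10 mm deep (axis here 205 mm above the ledge). The ladle hangs rightly when its origin is here. Axes as for the storage stand.
- ladle: Steel coffee ladle, about 110 g, hanging on the drip rail by a closed kite-shaped eye of 5 mm wire. Origin in the eye, on the rail's axis while it hangs; z up, x along the rail; the eye lies in the y-z plane. Wire centre line: top corner at z = 9, sides 36 apart from z = -9 to -27, bottom corner at z = -47 mm; upper sides slope 45 degrees. Stem and 52 mm bowl reach down to z = -132 mm.
- ladle_grip (a point): Centre of the ladle's dark wooden grip block above the eye: 14 mm (x) by 18 mm (y) by 34 mm high, 33 mm above the ladle's origin. Raised 14 mm from hanging, the eye just clears an end stop; raised over 30 mm, its bottom corner meets the rail from below; 20 to 25 mm is right.
- cezve: Bystander: steel cezve, 84 mm wide and 75 mm high, with a wooden handle reaching 165 mm along +y and 104 mm high. Origin at the centre of its underside. Behind it, far left and well clear of the work, stands a fixed three-tier cup stand 164 mm wide and 300 mm high.
- sugar_jar: Bystander: closed glass sugar jar, 72 mm diameter, 100 mm high. Origin at the centre of its underside.
- cup: Bystander: porcelain mug, 68 mm diameter, 58 mm high, on a 96 mm plastic coaster 5 mm thick. Origin at the centre of its underside.
- table: The tiled ledge, top at z = 0.
Mind the look-alikes: they are no part of the job. Leave any pink or turquoise look-alike of the drip_stand alone.

How it is judged:
On the way, in this order (a step that is already met when the one before it is completed fails the run):
1. the ladle's eye is off the drip rail, past its end stop, the ladle held up (x of ladle in the frame of drip_stand below -0.08 m and height (world z) of ladle above 0.17 m), for 0.1 s.
2. the eye is around the storage rail, behind its end stop (x of ladle in the frame of store_stand between -0.062 and 0.06 m and y of ladle in the frame of store_stand between -0.018 and 0.018 m and height (world z) of ladle between 0.195 and 0.26 m), for 0.1 s.
At the end, for the whole second after the job is handed in: The ladle hangs by its eye on the storage rail, within 12 mm of the bottom of the dip along the rail and 10 mm across and in height (8 mm below), tilted less than 0.3 rad, resting on the rail, at rest (under 0.04 m/s and 0.8 rad/s), released (x of ladle in the frame of store_dip between -0.012 and 0.012 m and y of ladle in the frame of store_dip between -0.01 and 0.01 m and z of ladle in the frame of store_dip between -0.008 and 0.01 m and contact force between ladle and store_stand above 0.2 N and angle between ladle's own z axis and vertical below 0.3 rad and linear speed of ladle below 0.04 m/s and angular speed of ladle below 0.8 rad/s); the robot touches nothing.
It fails at once if the ladle touches the ledge (contact force between ladle and table above 0.3 N).
It fails at once if a bystander (cezve, sugar jar or cup) is moved by more than 25 mm (distance of any of cezve, sugar_jar, cup from where it was at the start of the episode above 0.025 m).
It also fails if it takes over 51 s, if anything falls off the work surface, if the arm or the gripper's body presses on something with over 40 N, if the wrist force passes 120 N, or if a joint passes its speed limit or range.

## Working session

There is one attempt and no reset: what is moved stays moved. The work goes in short steps, Python scripts to look and compute and a shell command to move; the robot and the scene stay as the last step left them, time stands still between calls to the robot, and variables do not carry over. Pictures are saved under pics/ and viewed, and the job is handed in when it is done.

```bash
ls; mkdir -p pics; python3 - <<'E'
from workcell import env
import cv2
print(env.get_state()); print(env.tcp_to_grasp)
for n in ("scene","top","wrist"):
    c=env.calibration(n); print(n,c)
    cv2.imwrite(f"pics/{n}0.png",env.read_camera(n))
E
```

```text
pics
{'clock': 0.0, 'joint_pos': array([-1.34858606e+00,  3.13982610e-01,  4.49523631e-02,  1.30358488e+00,
        1.03516704e-05,  1.43119022e+00]), 'qvel': array([ 1.21358759e-03, -3.83636133e-05,  1.45698465e-03,  5.55315772e-04,
        9.53204631e-04, -6.23336318e-04]), 'tau': array([-3.96987452e-04, -4.80627823e+01,  2.98533565e+01,  1.93442818e-02,
       -2.20250959e-04, -1.72934499e-06]), 'tcp_pos': array([ 0.20339848, -0.53721196,  0.19990815]), 'orientation': array([-9.08837874e-04,  9.83680288e-01,  1.79922938e-01, -3.23780017e-05]), 'wrist_force': array([ 0.00705554, -0.34661603, -0.02020889]), 'ft_torque': array([-0.03189168, -0.00430015,  0.02727962]), 'finger_gap': 0.08546566486005407}
0.0187
scene {'fx': 460.5738340206475, 'fy': 460.5738340206475, 'cx': 276.5660714250197, 'cy': 205.1730732335643, 'R': array([[ 0.64402575,  0.76499998, -0.00242251],
       [ 0.58588804, -0.49526913, -0.64143877],
       [-0.49190044,  0.41168377, -0.76717041]]), 't': array([-0.35009935, -0.20939853,  1.53826586])}
top {'fx': 435.08904177620127, 'fy': 435.08904177620127, 'cx': 288.1637554847931, 'cy': 212.24419297884793, 'R': array([[ 0.00162457, -0.99997585,  0.00675773],
       [-0.99716997, -0.00212787, -0.07514994],
       [ 0.07516251, -0.00661652, -0.99714935]]), 't': array([-0.01397266,  0.57228123,  1.23154763])}
wrist {'fx': 325.19226210127806, 'fy': 325.19226210127806, 'cx': 281.57866507505656, 'cy': 217.27769314559072, 'R': array([[ 0.35442243, -0.93508154, -0.00269266],
       [-0.89517718, -0.34012701,  0.28804762],
       [-0.27026386, -0.09968013, -0.9576123 ]]), 't': array([-0.57360002, -0.03818924,  0.3800271 ])}
```

View pics/scene0.png

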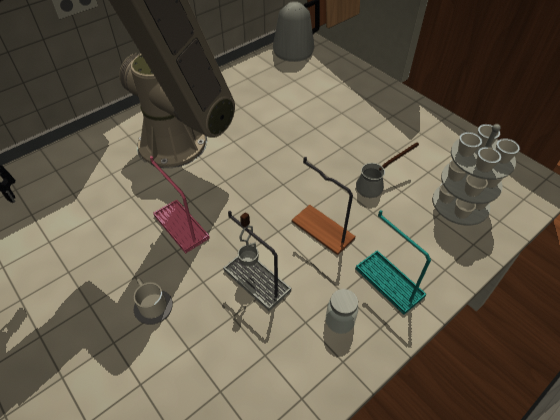

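View pics/top0.png

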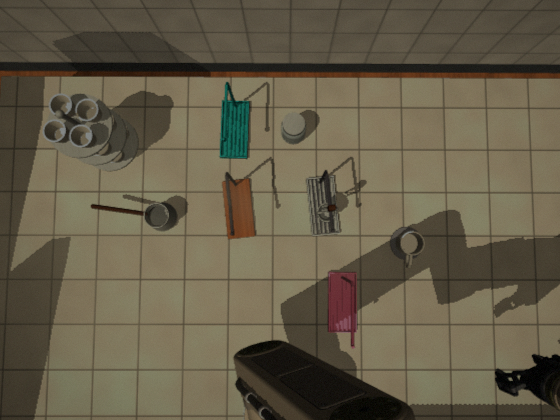

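View pics/wrist0.png

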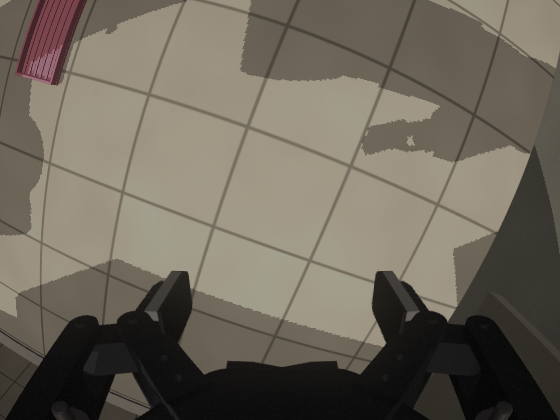

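The steel drip stand with the ladle is near scene (258,270) / top (323,205). The wooden storage stand is near scene (323,225) / top (238,208). The look-alikes are a pink stand at scene (180,220) and a turquoise one at scene (395,275). Next I'll take close crops to find exact features.

```bash
python3 - <<'E'
import cv2
s=cv2.imread("pics/scene0.png"); t=cv2.imread("pics/top0.png")
a=cv2.resize(s[140:310,215:365],None,fx=3.5,fy=3.5,interpolation=cv2.INTER_CUBIC)
b=cv2.resize(t[145:245,215:365],None,fx=5,fy=5,interpolation=cv2.INTER_CUBIC)
cv2.imwrite("pics/sc1.png",a);cv2.imwrite("pics/tc1.png",b)
E
```

```text
(no output)
```

View pics/sc1.png

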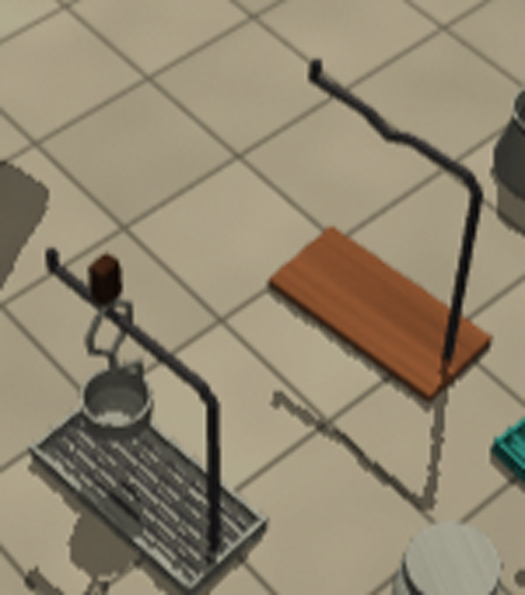

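View pics/tc1.png

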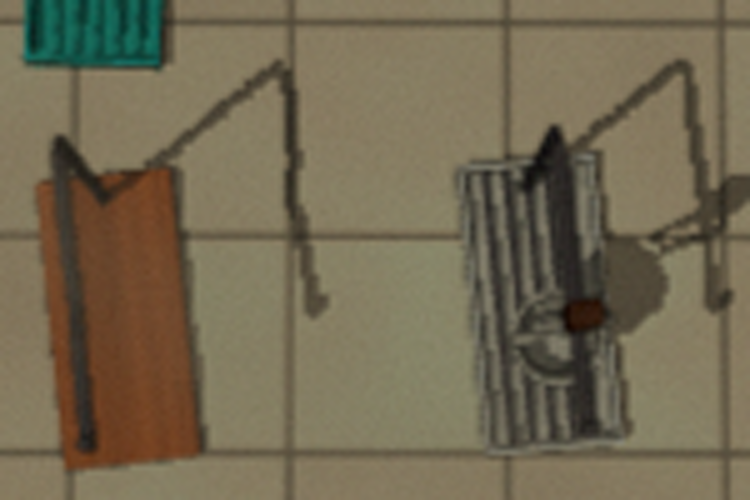

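```bash
cat > h.py <<'E'
import numpy as np, cv2
from workcell import env
def ray(n,p,c=None):
    c=c or env.calibration(n); R=np.array(c["R"]);t=np.array(c["t"])
    x=(p[0]-c["cx"])/c["fx"];y=(p[1]-c["cy"])/c["fy"]
    if n=="wrist":
        r=np.hypot(x,y); s=np.sin(r)/r if r>1e-9 else 1; d=np.array([x*s,y*s,np.cos(r)])
    else: d=np.array([x,y,1.])
    d=R.T@d; return -R.T@t, d/np.linalg.norm(d)
def plane(n,p,z,c=None):
    o,d=ray(n,p,c); return o+d*(z-o[2])/d[2]
def tri(rs):
    A=sum(np.eye(3)-np.outer(d,d) for o,d in rs); b=sum((np.eye(3)-np.outer(d,d))@o for o,d in rs)
    X=np.linalg.solve(A,b); return X,[round(1e3*np.linalg.norm(np.cross(X-o,d)),1) for o,d in rs]
def proj(n,X,c=None):
    c=c or env.calibration(n); q=np.array(c["R"])@X+c["t"]
    if n=="wrist":
        th=np.arctan2(np.hypot(q[0],q[1]),q[2]); u=q[:2]/np.hypot(q[0],q[1])*th
    else: u=q[:2]/q[2]
    return c["fx"]*u[0]+c["cx"],c["fy"]*u[1]+c["cy"]
E
python3 - <<'E'
from h import *
np.set_printoptions(precision=4,suppress=True)
S=lambda x,y:(x/3.5+215-.36,y/3.5+140-.36); T=lambda x,y:(x/5+215-.4,y/5+145-.4)
pts={"store stop top":(S(315,63),T(86,440)),"store dip":(S(388,135),None),"store bend":(S(475,188),T(60,145)),
"drip stop top":(S(51,254),None),"drip bend":(S(209,395),T(553,135)),"grip":(S(105,280),T(583,315)),"grip top":(S(104,262),T(583,313))}
for k,(s,t) in pts.items():
    if t: print(k,*tri([ray("scene",s),ray("top",t)]))
print("store dip on z.205",plane("scene",S(388,135),.205),"drip top z.218",plane("scene",S(51,254),.218))
for nm,cs,z,off in (("wood",[(38,183),(175,168),(203,455),(67,468)],.012,0),("drip",[(458,165),(598,152),(630,438),(490,452)],.016,0)):
    P=np.array([plane("top",T(*c),z) for c in cs]); print(nm,P.mean(0)); 
    for i in range(4): d=P[i]-P[i-1]; print("  side",np.linalg.norm(d),np.degrees(np.arctan2(d[1],d[0])))
E
```

```text
store stop top [0.5077 0.1234 0.2292] [np.float64(0.2), np.float64(0.2)]
store bend [0.654  0.1408 0.2067] [np.float64(0.5), np.float64(0.5)]
drip bend [ 0.6612 -0.1044  0.1946] [np.float64(0.3), np.float64(0.3)]
grip [ 0.5683 -0.1145  0.2303] [np.float64(0.5), np.float64(0.5)]
grip top [ 0.5676 -0.1131  0.2469] [np.float64(0.1), np.float64(0.1)]
store dip on z.205 [0.578  0.1315 0.205 ] drip top z.218 [ 0.5202 -0.1227  0.218 ]
wood [0.5846 0.1305 0.012 ]
  side 0.1669156040356147 6.495684625518986
  side 0.08025951823279077 -83.53675429463627
  side 0.1681624561836682 -174.00785048458735
  side 0.07879214669973478 95.56064104872601
drip [ 0.5946 -0.115   0.016 ]
  side 0.16788370247188378 6.225722839512573
  side 0.08200361089763736 -84.49825124209954
  side 0.1674507413026921 -174.02684141993166
  side 0.08126115768899604 95.80156984969182
```

```bash
python3 -m handwheel '[{"dz":-0.8,"roll":0.3},{"dz":-0.8,"roll":0.3},{"dz":-0.8,"roll":0.3},{"dz":-0.8,"roll":0.3},{"dz":-0.8,"roll":0.3},{"dz":-0.8,"roll":0.3},{"dz":-0.8,"roll":0.3},{"dz":-0.8,"roll":0.3}]' 0; python3 - <<'E'
from h import *
np.set_printoptions(precision=4,suppress=True)
s=env.get_state(); print(s["clock"],s["tcp_pos"],s["orientation"])
for n,p,z in (("cup",(408,240),.05),("jar",(293,122),.1),("pink post",(350,275),.2),("pink tip",(353,344),.2),("cezve",(158,215),.07)):
    print(n,plane("top",p,z))
E
```

```text
0.15 [ 0.2034 -0.5374  0.2001] [-0.0007  0.9837  0.1799 -0.    ]
cup [ 0.4928 -0.3492  0.05  ]
jar [ 0.8146 -0.0252  0.1   ]
pink post [ 0.4053 -0.1631  0.2   ]
pink tip [ 0.2399 -0.1689  0.2   ]
cezve [0.5603 0.3469 0.07  ]invalid input at $[0]: expected keys dx, dy, dz, roll
```

```bash
python3 -m handwheel '[{"dx":0,"dy":0,"dz":-0.8,"roll":0.3},{"dx":0,"dy":0,"dz":-0.8,"roll":0.3},{"dx":0,"dy":0,"dz":-0.8,"roll":0.3},{"dx":0,"dy":0,"dz":-0.8,"roll":0.3},{"dx":0,"dy":0,"dz":-0.8,"roll":0.3},{"dx":0,"dy":0,"dz":-0.8,"roll":0.3},{"dx":0,"dy":0,"dz":-0.8,"roll":0.3},{"dx":0,"dy":0,"dz":-0.8,"roll":0.3}]' 0
```

```text
clock: 0.82
tcp_pos: [0.2034, -0.5376, 0.3293]
orientation: [-0.0, 0.999, 0.054, -0.0]
wrist_force: [0.2, -0.2, -0.5]
finger_gap: 0.0857
```

```bash
python3 -m handwheel '[{"dx":0.95,"dy":-0.95,"dz":0,"roll":0},{"dx":0.95,"dy":-0.95,"dz":0,"roll":0},{"dx":0.95,"dy":-0.95,"dz":0,"roll":0},{"dx":0.95,"dy":-0.95,"dz":0,"roll":0},{"dx":0.95,"dy":-0.95,"dz":0,"roll":0},{"dx":0.95,"dy":-0.95,"dz":0,"roll":0},{"dx":0.95,"dy":-0.95,"dz":0,"roll":0},{"dx":0.95,"dy":-0.95,"dz":0,"roll":0}]' && python3 -m handwheel '[{"dx":0.9,"dy":-0.95,"dz":0,"roll":0},{"dx":0.9,"dy":-0.95,"dz":0,"roll":0},{"dx":0.9,"dy":-0.95,"dz":0,"roll":0},{"dx":0.9,"dy":-0.95,"dz":0,"roll":0},{"dx":0.9,"dy":-0.95,"dz":0,"roll":0},{"dx":0.9,"dy":-0.95,"dz":0,"roll":0},{"dx":0.7,"dy":-0.95,"dz":0,"roll":0},{"dx":0.4,"dy":-0.8,"dz":0,"roll":0}]' && python3 - <<'E'
from h import *
np.set_printoptions(precision=4,suppress=True)
c=env.calibration("wrist"); print(env.get_state()["tcp_pos"],-c["R"].T@c["t"])
im=env.read_camera("wrist"); cv2.imwrite("pics/w1.png",im); np.save("c1.npy",c,allow_pickle=True)
E
```

```text
clock: 1.48
tcp_pos: [0.3384, -0.3687, 0.3286]
orientation: [-0.0, 0.998, 0.055, -0.0]
wrist_force: [0.1, -0.3, 0.6]
finger_gap: 0.0856
clock: 2.15
tcp_pos: [0.4516, -0.206, 0.3283]
orientation: [-0.0, 0.998, 0.056, -0.0]
wrist_force: [-0.1, -0.0, 0.2]
finger_gap: 0.0852
[ 0.4516 -0.206   0.3283] [ 0.5243 -0.1978  0.5017]
```

View pics/w1.png

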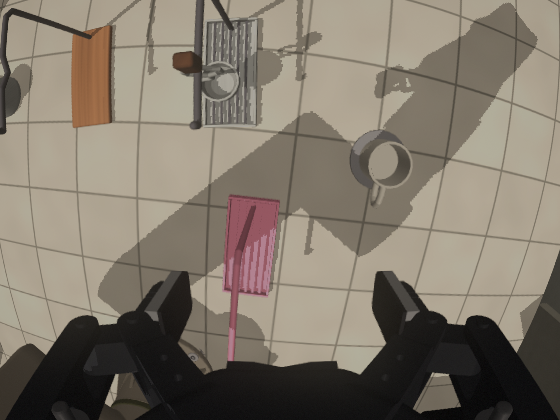

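```bash
python3 -m handwheel '[{"dx":0.5,"dy":-0.8,"dz":0,"roll":0},{"dx":0.5,"dy":-0.8,"dz":0,"roll":0},{"dx":0.5,"dy":-0.8,"dz":0,"roll":0},{"dx":0.5,"dy":-0.8,"dz":0,"roll":0},{"dx":0.5,"dy":-0.7,"dz":0,"roll":0},{"dx":0,"dy":0,"dz":0,"roll":0},{"dx":0,"dy":0,"dz":0,"roll":0}]' && python3 - <<'E'
from h import *
np.set_printoptions(precision=4,suppress=True)
c=env.calibration("wrist"); print(env.get_state()["tcp_pos"],-c["R"].T@c["t"])
im=env.read_camera("wrist"); cv2.imwrite("pics/w2.png",im); np.save("c2.npy",c,allow_pickle=True)
E
```

```text
clock: 2.78
tcp_pos: [0.4917, -0.1242, 0.3285]
orientation: [0.0, 0.998, 0.056, -0.0]
wrist_force: [0.4, 0.6, 0.6]
finger_gap: 0.0852
[ 0.4917 -0.1242  0.3285] [ 0.5645 -0.1158  0.5018]
```

View pics/w2.png

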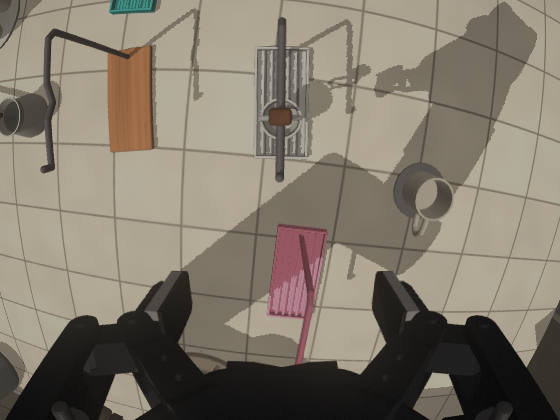

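```bash
python3 - <<'E'
import cv2,numpy as np
w=cv2.imread("pics/w2.png")
a=cv2.resize(w[10:190,240:320],None,fx=3.3,fy=3.3,interpolation=cv2.INTER_CUBIC)
b=cv2.resize(w[20:180,20:160],None,fx=3.5,fy=3.5,interpolation=cv2.INTER_CUBIC)
H=max(a.shape[0],b.shape[0]); f=lambda x:np.pad(x,((0,H-x.shape[0]),(0,0),(0,0)))
cv2.imwrite("pics/w2c.png",np.hstack([f(a),f(b)])); print(a.shape)
E
```

```text
(594, 264, 3)
```

View pics/w2c.png

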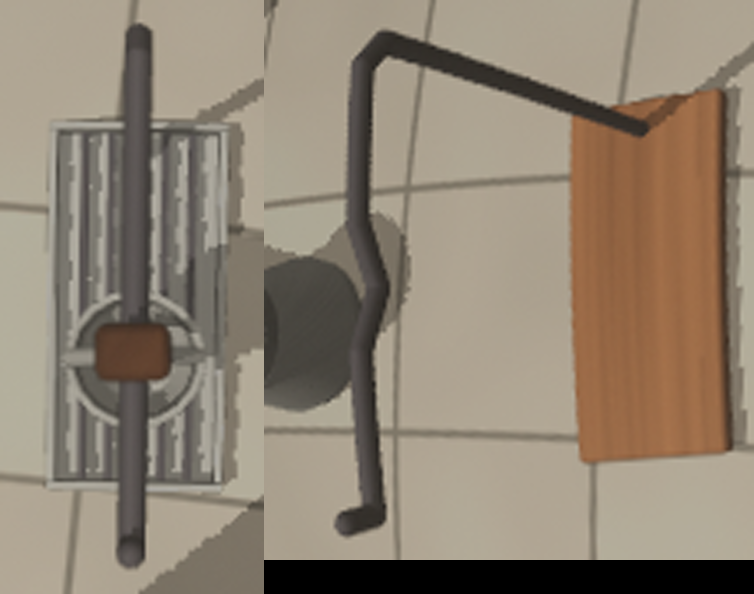

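The wrist view shows the grip at about (280,116), the drip stop at (280,177), the store dip near (51,103), and the store stop base and top near (52,167) and (44,169). I'll triangulate these against the scene and top views.

```bash
python3 - <<'E'
from h import *
np.set_printoptions(precision=4,suppress=True)
c2=np.load("c2.npy",allow_pickle=True).item()
S=lambda x,y:(x/3.5+215-.36,y/3.5+140-.36); T=lambda x,y:(x/5+215-.4,y/5+145-.4)
A=lambda x,y:(x/3.3+240-.35,y/3.3+10-.35); B=lambda x,y:((x-264)/3.5+20-.36,y/3.5+20-.36)
W=lambda p:ray("wrist",p,c2)
P={}
for k,rs in {"grip":[ray("scene",S(105,280)),ray("top",T(583,315)),W(A(133,351))],
"drip stop top":[ray("scene",S(51,253)),W(A(131,552))],
"drip bend":[ray("scene",S(210,392)),ray("top",T(553,135)),W(A(138,36))],
"store stop top":[ray("scene",S(315,63)),ray("top",T(86,440)),W(B(347,523))],
"store dip":[ray("scene",S(388,133)),W(B(376,290))],
"store bend":[ray("scene",S(475,188)),ray("top",T(60,145)),W(B(386,44))]}.items():
    P[k],e=tri(rs); print(k,P[k],e)
for n,a,b in(("drip","drip stop top","drip bend"),("store","store stop top","store bend")):
    d=P[b]-P[a]; print(n,np.degrees(np.arctan2(d[1],d[0])),np.hypot(*d[:2]))
z=dict(grip=.25)
print("grip top z.25",plane("wrist",A(133,351),.25,c2),"drip stop z.218",plane("wrist",A(131,552),.218,c2),"drip bend z.2",plane("wrist",A(138,40),.2,c2))
print("store stop z.233",plane("wrist",B(345,523),.233,c2),"base .215",plane("wrist",B(377,516),.215,c2),"dip .207",plane("wrist",B(376,290),.207,c2),"bend .215",plane("wrist",B(383,42),.215,c2))
print("block edges",[plane("wrist",A(*p),.25,c2) for p in((95,325),(170,325),(95,378),(170,378))])
E
```

```text
grip [ 0.5686 -0.1142  0.2305] [np.float64(0.1), np.float64(0.9), np.float64(0.8)]
drip stop top [ 0.5148 -0.1192  0.2113] [np.float64(0.1), np.float64(0.1)]
drip bend [ 0.6613 -0.1041  0.1978] [np.float64(0.1), np.float64(0.5), np.float64(0.5)]
store stop top [0.5074 0.1234 0.2298] [np.float64(0.7), np.float64(0.4), np.float64(0.9)]
store dip [0.5755 0.1344 0.2037] [np.float64(0.5), np.float64(0.5)]
store bend [0.6541 0.1406 0.2063] [np.float64(0.8), np.float64(0.4), np.float64(0.7)]
drip 5.882167238685746 0.14728031361188978
store 6.674424979889058 0.1477434079334996
grip top z.25 [ 0.5688 -0.1139  0.25  ] drip stop z.218 [ 0.516  -0.1191  0.218 ] drip bend z.2 [ 0.6598 -0.1047  0.2   ]
store stop z.233 [0.5073 0.1222 0.233 ] base .215 [0.5063 0.1239 0.215 ] dip .207 [0.5753 0.1323 0.207 ] bend .215 [0.6526 0.1337 0.215 ]
block edges [array([ 0.5739, -0.1045,  0.25  ]), array([ 0.5759, -0.1216,  0.25  ]), array([ 0.5616, -0.1058,  0.25  ]), array([ 0.5635, -0.1231,  0.25  ])]
```

```bash
python3 -m handwheel '[{"dx":0.9,"dy":-0.08,"dz":0,"roll":0},{"dx":0.9,"dy":0,"dz":0,"roll":0},{"dx":0.9,"dy":0,"dz":0,"roll":0},{"dx":0.8,"dy":0,"dz":0,"roll":0},{"dx":0.4,"dy":0,"dz":0.3,"roll":0},{"dx":0,"dy":0,"dz":0.7,"roll":0},{"dx":0,"dy":0,"dz":0.7,"roll":0},{"dx":0,"dy":0,"dz":0.5,"roll":0}]' && python3 - <<'E'
from h import *
c=env.calibration("wrist"); print(env.get_state()["tcp_pos"])
im=env.read_camera("wrist"); cv2.imwrite("pics/w3.png",im)
E
```

```text
clock: 3.5
tcp_pos: [0.5683, -0.1151, 0.2829]
orientation: [-0.0, 0.999, 0.055, -0.001]
wrist_force: [-0.1, -0.5, -0.4]
finger_gap: 0.0853
[ 0.56827629 -0.11512929  0.28291654]
```

View pics/w3.png

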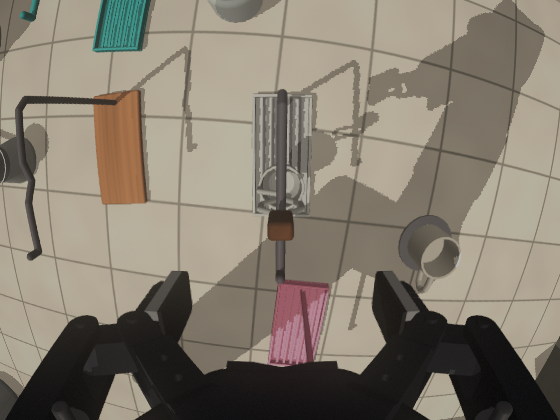

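Grip at (281,225) is centred between the fingers; descend.

```bash
python3 -m handwheel '[{"dx":0,"dy":0,"dz":0.7,"roll":0},{"dx":0,"dy":0,"dz":0.7,"roll":0},{"dx":0,"dy":0,"dz":0.7,"roll":0},{"dx":0,"dy":0,"dz":0.7,"roll":0},{"dx":0,"dy":0,"dz":0.5,"roll":0},{"dx":0,"dy":0,"dz":0,"roll":0},{"dx":0,"dy":0,"dz":0,"roll":0}]' && python3 -m handwheel '[{"dx":0,"dy":0,"dz":0,"roll":0},{"dx":0,"dy":0,"dz":0,"roll":0},{"dx":0,"dy":0,"dz":0,"roll":0},{"dx":0,"dy":0,"dz":0,"roll":0},{"dx":0,"dy":0,"dz":0,"roll":0},{"dx":0,"dy":0,"dz":0,"roll":0},{"dx":0,"dy":0,"dz":0,"roll":0},{"dx":0,"dy":0,"dz":0,"roll":0}]' 255 60
```

```text
clock: 4.13
tcp_pos: [0.5685, -0.1147, 0.2186]
orientation: [-0.0, 0.998, 0.055, -0.0]
wrist_force: [0.1, -1.0, 0.7]
finger_gap: 0.0851
clock: 4.8
tcp_pos: [0.5696, -0.1144, 0.2196]
orientation: [0.0, 0.998, 0.055, 0.001]
wrist_force: [0.4, 0.7, 5.0]
finger_gap: -0.0003
```

The fingers shut fully on nothing, so I'm looking before doing anything else.

```bash
python3 - <<'E'
from h import *
print(env.get_state()["finger_gap"])
w=env.read_camera("wrist"); cv2.imwrite("pics/w4.png",w)
s=env.read_camera("scene"); t=env.read_camera("top")
cv2.imwrite("pics/s4.png",np.hstack([cv2.resize(s[140:310,190:340],None,fx=3,fy=3),cv2.resize(t[120:290,260:377],None,fx=3,fy=3)]))
E
```

```text
-0.00033122650641986736
```

View pics/w4.png

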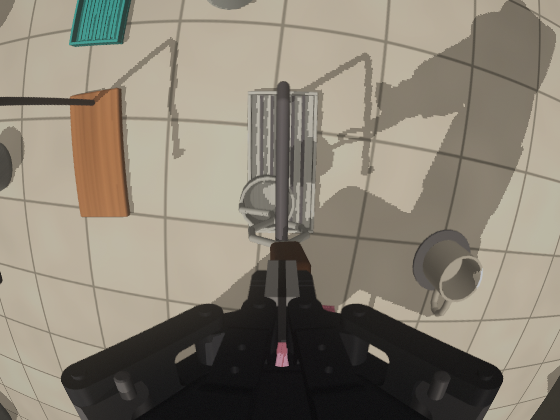

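View pics/s4.png

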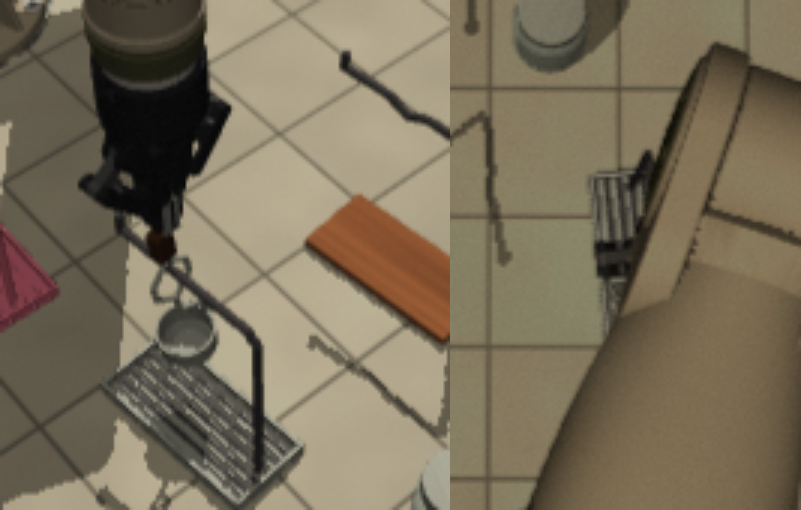

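```bash
python3 - <<'E'
from h import *
s=env.get_state(); X=s["tcp_pos"]; print(X, proj("wrist",X), proj("wrist",X+[0,0,.0187]))
c=env.calibration("wrist"); C=-c["R"].T@c["t"]; print("cam",C, C-X, "cam axis",c["R"][2])
print("scene",proj("scene",X),"top",proj("top",X))
im=cv2.imread("pics/w4.png"); cv2.imwrite("pics/w4c.png",cv2.resize(im[190:310,220:350],None,fx=5,fy=5,interpolation=cv2.INTER_CUBIC))
im=env.read_camera("scene"); cv2.imwrite("pics/s4c.png",cv2.resize(im[195:265,220:290],None,fx=8,fy=8,interpolation=cv2.INTER_CUBIC))
E
```

```text
[ 0.56949101 -0.11441255  0.21954109] (np.float64(282.0648942223766), np.float64(251.90628864960618)) (np.float64(282.09850619610967), np.float64(265.68009441848744))
cam [ 0.6419045  -0.10613248  0.39300837] [0.07241349 0.00828007 0.17346729] cam axis [-0.28545927 -0.0314038  -0.9578762 ]
scene (np.float64(245.02939007893536), np.float64(222.88835934003458)) top (np.float64(330.5301545088912), np.float64(207.36139915457156))
```

View pics/w4c.png

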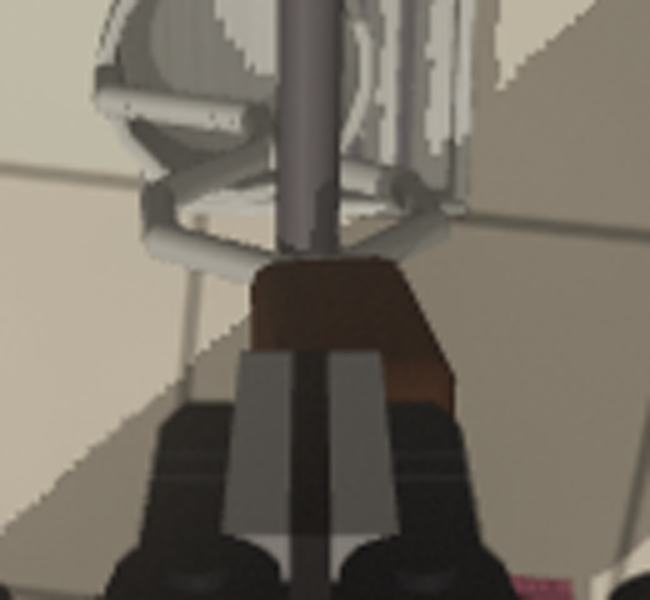

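View pics/s4c.png

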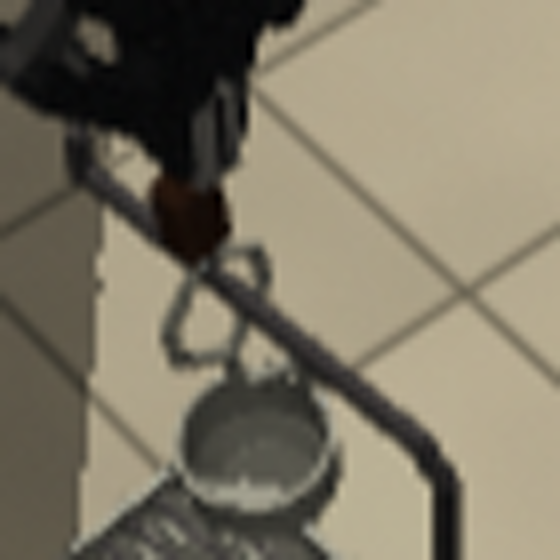

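```bash
python3 - <<'E'
from h import *
th=np.radians(5.9); R=np.array([[np.cos(th),-np.sin(th),0],[np.sin(th),np.cos(th),0],[0,0,1]])
g=np.array([.5687,-.1142,.233])
for x in(-.007,.007):
  for y in(-.009,.009):
    for z in(-.017,.017):
      X=g+R@[x,y,z]; u=np.array(proj("wrist",X)); v=np.array(proj("scene",X))
      print((x,y,z),"w4c",((u-[220,190])*5).round(),"s4c",((v-[220,195])*8).round())
s=env.get_state(); print(s["clock"],s["wrist_force"],s["ft_torque"],s["joint_pos"])
E
```

```text
(-0.007, -0.009, -0.017) w4c [383. 358.] s4c [160. 233.]
(-0.007, -0.009, 0.017) w4c [397. 498.] s4c [152. 158.]
(-0.007, 0.009, -0.017) w4c [232. 357.] s4c [206. 197.]
(-0.007, 0.009, 0.017) w4c [217. 497.] s4c [199. 122.]
(0.007, -0.009, -0.017) w4c [386. 249.] s4c [194. 261.]
(0.007, -0.009, 0.017) w4c [401. 372.] s4c [187. 186.]
(0.007, 0.009, -0.017) w4c [231. 248.] s4c [240. 224.]
(0.007, 0.009, 0.017) w4c [215. 371.] s4c [234. 149.]
5.0 [ 0.06797747 -0.04491083  5.65466608] [ 0.10531789 -0.03554779  0.01611348] [-3.36447708e-01  3.19390705e-01  1.00305261e-01  1.35012937e+00
  4.85987554e-05  2.69463775e+00]
```

```bash
python3 - <<'E'
from h import *
s=env.get_state(); X=s["tcp_pos"]
from scipy.spatial.transform import Rotation as Ro
q=s["orientation"]; R=Ro.from_quat([q[1],q[2],q[3],q[0]]).as_matrix()
for b in(0,.01,.02,.03,.035,.04): print("shut back",b,"front",np.round((np.array(proj("wrist",X+R@[.011,0,-b]))-[220,190])*5),"rear",np.round((np.array(proj("wrist",X+R@[-.011,0,-b]))-[220,190])*5),"scene front",np.round((np.array(proj("scene",X+R@[.011,0,-b]))-[220,195])*8))
for b in (0,.013,.03,.045): print("open back",b,[np.round(proj("wrist",X+R@[xx,y,-b])) for xx in(.011,-.011) for y in(-.0427,.0427)])
E
```

```text
shut back 0 front [310. 220.] rear [310. 395.] scene front [227. 244.]
shut back 0.01 front [310. 251.] rear [310. 434.] scene front [226. 223.]
shut back 0.02 front [310. 286.] rear [310. 476.] scene front [224. 200.]
shut back 0.03 front [311. 325.] rear [310. 523.] scene front [222. 178.]
shut back 0.035 front [311. 347.] rear [310. 549.] scene front [221. 167.]
shut back 0.04 front [311. 369.] rear [310. 576.] scene front [220. 155.]
open back 0 [array([208., 234.]), array([356., 234.]), array([211., 268.]), array([353., 268.])]
open back 0.013 [array([203., 242.]), array([361., 242.]), array([206., 278.]), array([358., 278.])]
open back 0.03 [array([195., 254.]), array([369., 254.]), array([200., 293.]), array([365., 293.])]
open back 0.045 [array([187., 267.]), array([377., 267.]), array([193., 308.]), array([371., 308.])]
```

The images and the contact agree. The shut tips sit on top of the grip block, about 33 mm behind the reported TCP: the tip edge is at wrist row 260, where row 234 was expected. I'll rise, reopen and measure the tip offset in two views before descending again.

```bash
python3 -m handwheel '[{"dx":0,"dy":0,"dz":-0.8,"roll":0},{"dx":0,"dy":0,"dz":-0.8,"roll":0},{"dx":0,"dy":0,"dz":-0.8,"roll":0},{"dx":0,"dy":0,"dz":0,"roll":0},{"dx":0,"dy":0,"dz":0,"roll":0}]' && python3 - <<'E'
from h import *
s=env.get_state(); print(s["tcp_pos"],s["wrist_force"],s["finger_gap"])
w=env.read_camera("wrist"); cv2.imwrite("pics/w5.png",w)
s=env.read_camera("scene"); 
cv2.imwrite("pics/s5.png",np.hstack([cv2.resize(w[180:300,220:350],None,fx=3.5,fy=3.5),cv2.resize(s[190:260,215:275],None,fx=6,fy=6)]))
E
```

```text
clock: 5.42
tcp_pos: [0.5694, -0.1146, 0.2669]
orientation: [0.0, 0.998, 0.055, 0.0]
wrist_force: [-0.1, 0.1, -0.3]
finger_gap: 0.0002
[ 0.56944455 -0.114572    0.26690168] [-0.0742378   0.11764161 -0.34502654] 0.00017196013770271983
```

View pics/s5.png

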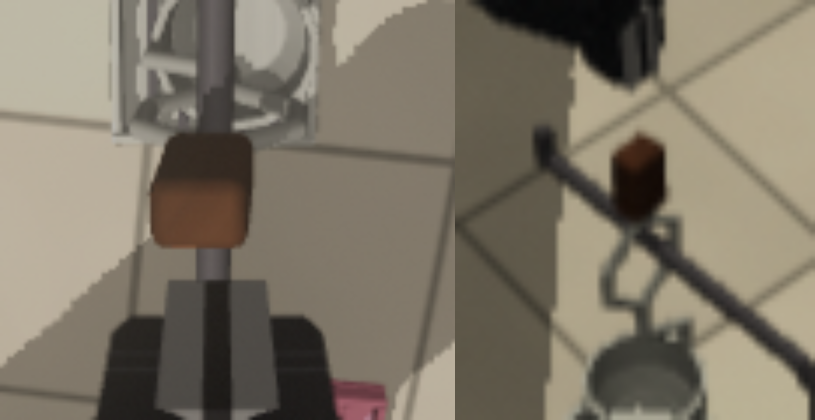

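```bash
python3 - <<'E'
from h import *
X=env.get_state()["tcp_pos"]; Y,e=tri([ray("wrist",(282.5,260.3)),ray("scene",(245.5,204))]); print(Y,e,Y-X)
E
```

```text
[ 0.57563025 -0.11351058  0.29137685] [np.float64(0.6), np.float64(0.6)] [0.00698776 0.0007408  0.02590025]
```

The triangulated tip is 26 mm above the reported TCP, and the contact height implied about 31 mm. So the reported TCP lies about 30 mm past the real tips, and I'll aim for a reported TCP z of about 0.188. I'll open and let the ladle settle first.

```bash
python3 -m handwheel '[{"dx":0,"dy":0,"dz":0,"roll":0},{"dx":0,"dy":0,"dz":0,"roll":0},{"dx":0,"dy":0,"dz":0,"roll":0},{"dx":0,"dy":0,"dz":0,"roll":0},{"dx":0,"dy":0,"dz":0,"roll":0},{"dx":0,"dy":0,"dz":0,"roll":0},{"dx":0,"dy":0,"dz":0,"roll":0},{"dx":0,"dy":0,"dz":0,"roll":0}]' 0 && python3 - <<'E'
from h import *
s=env.get_state(); print(s["tcp_pos"],s["wrist_force"],s["finger_gap"])
ims=[]
for i in range(4):
    w=env.read_camera("wrist"); ims.append(cv2.resize(w[160:300,210:350],None,fx=1.4,fy=1.4))
cv2.imwrite("pics/w6m.png",np.hstack(ims)); cv2.imwrite("pics/w6.png",w)
E
```

```text
clock: 6.18
tcp_pos: [0.5691, -0.1143, 0.2668]
orientation: [0.0, 0.998, 0.055, 0.0]
wrist_force: [-0.2, -0.9, -0.1]
finger_gap: 0.0856
[ 0.56909835 -0.11434693  0.26682068] [-0.21130309 -0.91924819 -0.10566415] 0.08555929841820568
```

View pics/w6m.png

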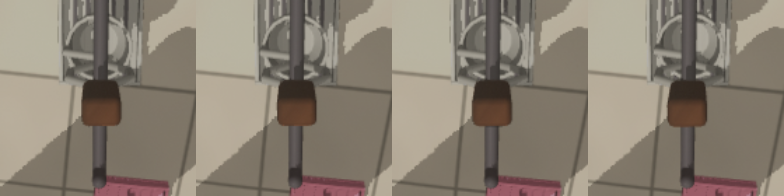

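View pics/w6.png

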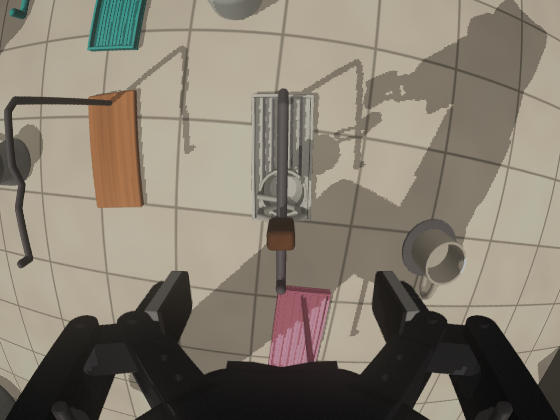

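```bash
python3 - <<'E'
from h import *
w=cv2.imread("pics/w6.png"); h=cv2.cvtColor(w,cv2.COLOR_BGR2HSV)
m=cv2.inRange(h,(0,90,20),(20,255,255)); m[:, :230]=0;m[:,340:]=0;m[:200]=0;m[270:]=0
ys,xs=np.nonzero(m); print(xs.min(),xs.max(),ys.min(),ys.max(),len(xs))
top=m&(h[...,2]>80).astype(np.uint8)*255; ys,xs=np.nonzero(top); print(xs.min(),xs.max(),ys.min(),ys.max(), plane("wrist",(xs.mean(),ys.mean()),.25))
print(env.get_state()["tcp_pos"])
E
```

```text
267 294 218 250 634
268 293 234 250 [ 0.56867876 -0.11301467  0.25      ]
[ 0.56908475 -0.11435872  0.26686229]
```

```bash
python3 -m handwheel '[{"dx":0,"dy":0,"dz":0.7,"roll":0},{"dx":0,"dy":0,"dz":0.7,"roll":0},{"dx":0,"dy":0,"dz":0.7,"roll":0},{"dx":0,"dy":0,"dz":0.7,"roll":0},{"dx":0,"dy":0,"dz":0,"roll":0},{"dx":0,"dy":0,"dz":0,"roll":0}]' && python3 - <<'E'
from h import *
s=env.get_state(); print(s["tcp_pos"],s["wrist_force"],s["finger_gap"])
w=env.read_camera("wrist"); s=env.read_camera("scene"); 
cv2.imwrite("pics/s7.png",np.hstack([cv2.resize(w[180:330,140:420],None,fx=1.5,fy=1.5),cv2.resize(s[185:260,210:280],None,fx=3,fy=3)]))
E
```

```text
clock: 6.88
tcp_pos: [0.5685, -0.1141, 0.2103]
orientation: [-0.0, 0.998, 0.055, -0.001]
wrist_force: [-0.4, 0.0, 1.7]
finger_gap: 0.0856
[ 0.56846108 -0.11414265  0.21031167] [-0.37524599  0.01049611  1.73064916] 0.0855606161069844
```

View pics/s7.png

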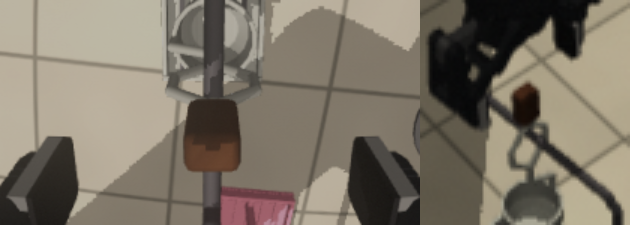

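```bash
python3 -m handwheel '[{"dx":0,"dy":0,"dz":0.6,"roll":0},{"dx":0,"dy":0,"dz":0.5,"roll":0},{"dx":0,"dy":0,"dz":0,"roll":0},{"dx":0,"dy":0,"dz":0,"roll":0}]' && python3 -m handwheel '[{"dx":0,"dy":0,"dz":0,"roll":0},{"dx":0,"dy":0,"dz":0,"roll":0},{"dx":0,"dy":0,"dz":0,"roll":0},{"dx":0,"dy":0,"dz":0,"roll":0},{"dx":0,"dy":0,"dz":0,"roll":0},{"dx":0,"dy":0,"dz":0,"roll":0},{"dx":0,"dy":0,"dz":0,"roll":0},{"dx":0,"dy":0,"dz":0,"roll":0}]' 255 60 && python3 - <<'E'
from h import *
s=env.get_state(); print(s["tcp_pos"],s["wrist_force"],s["finger_gap"])
w=env.read_camera("wrist"); s=env.read_camera("scene"); 
cv2.imwrite("pics/s8.png",np.hstack([cv2.resize(w[180:330,200:360],None,fx=2.5,fy=2.5),cv2.resize(s[185:260,210:285],None,fx=5,fy=5)]))
E
```

```text
clock: 7.32
tcp_pos: [0.5687, -0.1142, 0.1886]
orientation: [-0.0, 0.998, 0.055, -0.0]
wrist_force: [-0.1, 0.3, -0.2]
finger_gap: 0.0856
clock: 7.98
tcp_pos: [0.5691, -0.1141, 0.189]
orientation: [-0.0, 0.998, 0.055, 0.0]
wrist_force: [-0.8, 2.0, 1.1]
finger_gap: 0.0172
[ 0.56912641 -0.11414304  0.18899597] [-0.84450817  2.04822553  1.11808993] 0.01717043905266863
```

View pics/s8.png

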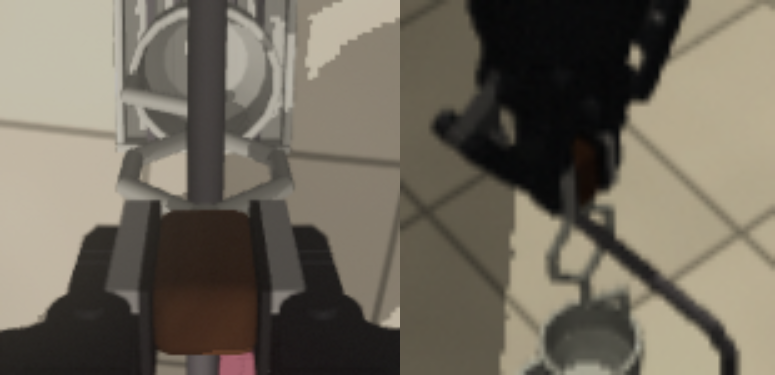

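Gripped at a 17 mm gap on the 18 mm block. Lift 23 mm.

```bash
python3 -m handwheel '[{"dx":0,"dy":0,"dz":-0.4,"roll":0},{"dx":0,"dy":0,"dz":-0.4,"roll":0},{"dx":0,"dy":0,"dz":-0.35,"roll":0},{"dx":0,"dy":0,"dz":0,"roll":0},{"dx":0,"dy":0,"dz":0,"roll":0}]' && python3 - <<'E'
from h import *
s=env.get_state(); print(s["tcp_pos"],s["wrist_force"],s["finger_gap"])
w=env.read_camera("wrist"); s=env.read_camera("scene"); 
cv2.imwrite("pics/s9.png",np.hstack([cv2.resize(w[180:330,200:360],None,fx=2.5,fy=2.5),cv2.resize(s[185:260,210:285],None,fx=5,fy=5)]))
E
```

```text
clock: 8.5
tcp_pos: [0.5696, -0.1146, 0.2126]
orientation: [0.0, 0.998, 0.055, 0.001]
wrist_force: [0.5, -1.1, -1.2]
finger_gap: 0.0169
[ 0.56961401 -0.11461632  0.21261288] [ 0.54098508 -1.10879987 -1.20673038] 0.0169262066911838
```

View pics/s9.png

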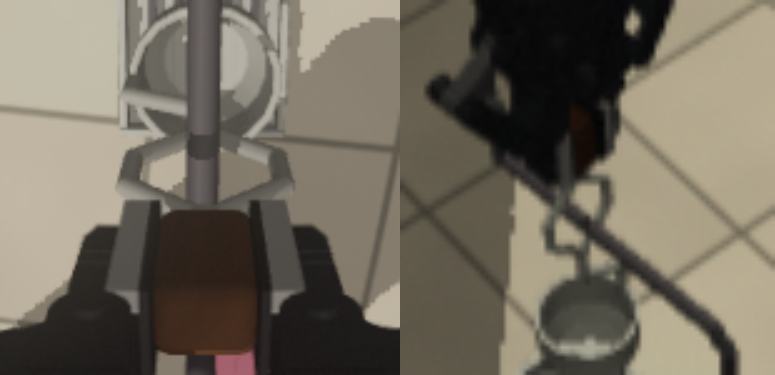

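```bash
python3 -m handwheel '[{"dx":-0.3,"dy":0,"dz":0,"roll":0},{"dx":-0.6,"dy":0,"dz":0,"roll":0},{"dx":-0.8,"dy":0,"dz":0,"roll":0},{"dx":-0.8,"dy":0,"dz":0,"roll":0},{"dx":-0.8,"dy":0,"dz":0,"roll":0},{"dx":-0.8,"dy":0,"dz":0,"roll":0},{"dx":-0.8,"dy":0,"dz":0,"roll":0},{"dx":-0.3,"dy":0,"dz":0,"roll":0}]' && python3 - <<'E'
from h import *
s=env.get_state(); print(s["tcp_pos"],s["wrist_force"],s["finger_gap"])
w=env.read_camera("wrist"); s=env.read_camera("scene"); cv2.imwrite("pics/w10.png",w)
cv2.imwrite("pics/s10.png",cv2.resize(s[130:280,180:370],None,fx=3.5,fy=3.5))
E
```

```text
clock: 9.27
tcp_pos: [0.4631, -0.1255, 0.2115]
orientation: [-0.0, 0.998, 0.055, -0.001]
wrist_force: [0.3, 1.3, -2.1]
finger_gap: 0.017
[ 0.46312768 -0.12549514  0.21153349] [ 0.25822465  1.27833039 -2.05240562] 0.01703821301834506
```

View pics/w10.png

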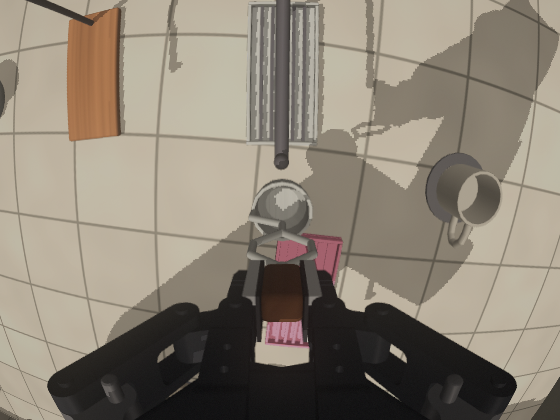

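View pics/s10.png

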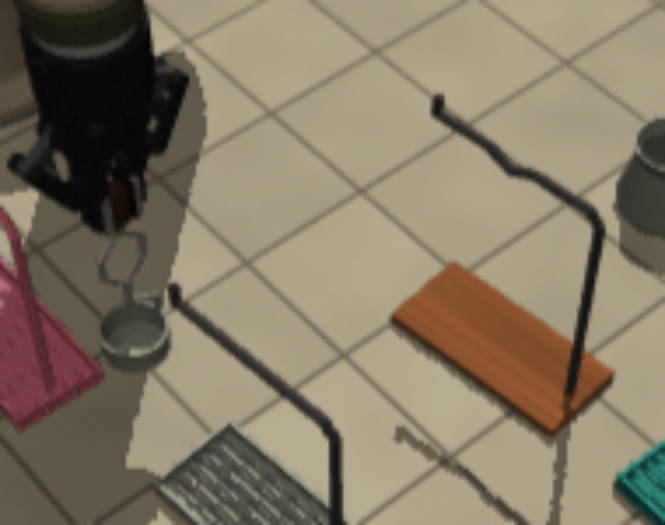

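```bash
python3 -m handwheel '[{"dx":0,"dy":-0.3,"dz":-0.1,"roll":0},{"dx":0.06,"dy":-0.6,"dz":-0.1,"roll":0},{"dx":0.06,"dy":-0.9,"dz":-0.1,"roll":0},{"dx":0.06,"dy":-0.9,"dz":-0.1,"roll":0},{"dx":0.06,"dy":-0.9,"dz":-0.1,"roll":0},{"dx":0.06,"dy":-0.9,"dz":-0.1,"roll":0},{"dx":0.06,"dy":-0.9,"dz":-0.1,"roll":0},{"dx":0.06,"dy":-0.9,"dz":-0.1,"roll":0}]' && python3 -m handwheel '[{"dx":0.08,"dy":-0.9,"dz":0,"roll":0},{"dx":0.08,"dy":-0.9,"dz":0,"roll":0},{"dx":0.08,"dy":-0.9,"dz":0,"roll":0},{"dx":0.08,"dy":-0.9,"dz":0,"roll":0},{"dx":0.08,"dy":-0.9,"dz":0,"roll":0},{"dx":0.06,"dy":-0.7,"dz":0,"roll":0},{"dx":0.04,"dy":-0.4,"dz":0,"roll":0},{"dx":0,"dy":-0.2,"dz":0,"roll":0}]' && python3 -m handwheel '[{"dx":0,"dy":0,"dz":0,"roll":0},{"dx":0,"dy":0,"dz":0,"roll":0},{"dx":0,"dy":0,"dz":0,"roll":0}]' &&  python3 - <<'E'
from h import *
s=env.get_state(); print(s["tcp_pos"],s["wrist_force"],s["finger_gap"])
np.save("c11.npy",env.calibration("wrist"),allow_pickle=True)
w=env.read_camera("wrist"); s=env.read_camera("scene"); cv2.imwrite("pics/w11.png",w)
cv2.imwrite("pics/s11.png",s)
cv2.imwrite("pics/s11c.png",cv2.resize(s[110:230,230:370],None,fx=5,fy=5))
E
```

```text
clock: 10.03
tcp_pos: [0.4606, 0.0025, 0.228]
orientation: [-0.0, 0.998, 0.056, 0.0]
wrist_force: [-0.1, 0.1, -2.2]
finger_gap: 0.0169
clock: 10.7
tcp_pos: [0.4574, 0.1187, 0.2278]
orientation: [-0.0, 0.998, 0.057, 0.0]
wrist_force: [0.3, 0.6, -1.4]
finger_gap: 0.0172
clock: 10.95
tcp_pos: [0.4574, 0.1163, 0.2278]
orientation: [0.0, 0.998, 0.055, -0.0]
wrist_force: [-0.2, 0.2, -1.4]
finger_gap: 0.0168
[0.4574153  0.1163319  0.22775205] [-0.18907552  0.15637461 -1.38355402] 0.01680906703570257
```

View pics/w11.png

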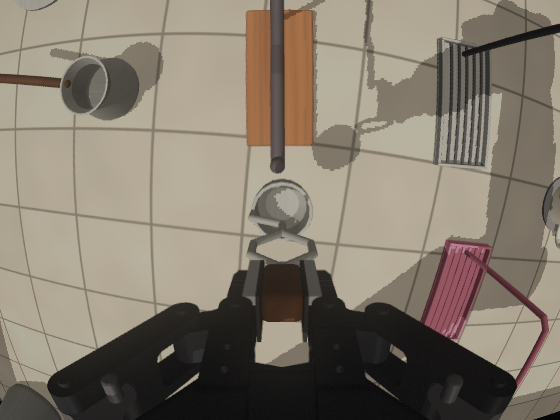

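View pics/s11c.png

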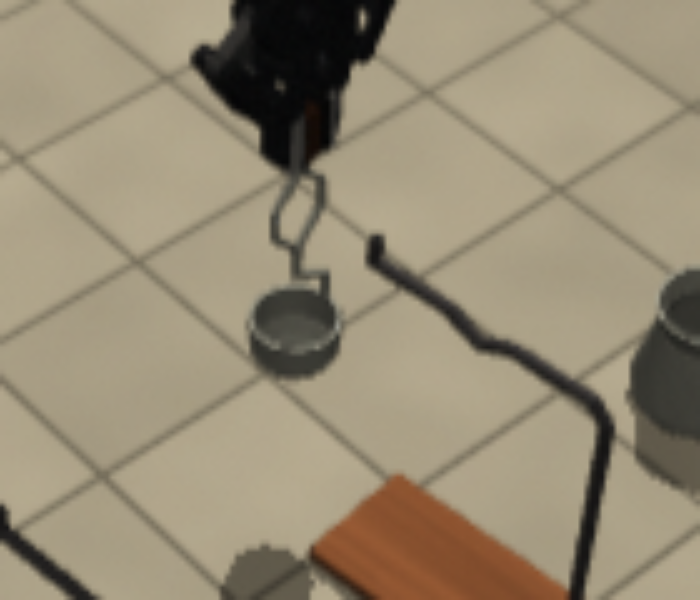

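```bash
python3 - <<'E'
from h import *
np.set_printoptions(precision=4,suppress=True)
c=np.load("c11.npy",allow_pickle=True).item()
w=cv2.imread("pics/w11.png"); g=w.max(2).astype(int)
for r in (5,15,25,110,120,130,140,145,150,155,165,167):
    row=g[r,255:305]; dark=np.nonzero(row<105)[0]+255
    print(r,dark.min(),dark.max(),plane("wrist",(dark.mean(),r),.215,c),plane("wrist",(dark.mean(),r),.233,c)) if len(dark) else print(r,"-")
tcp=np.array([.4574,.1163,.2278]);print(env.get_state()["tcp_pos"])
for b in(.0,.03,.05): print(proj("wrist",tcp+[0,0,b],c))
# eye corners (left, right)
for p in((249,252),(316,252),(281,235)): print(p,plane("wrist",p,.238-.015,c))
cv2.imwrite("pics/w11c.png",cv2.resize(w[140:330,215:350],None,fx=3.1,fy=3.1,interpolation=cv2.INTER_CUBIC))
E
```

```text
5 270 283 [0.5994 0.1353 0.215 ] [0.5927 0.1342 0.233 ]
15 270 284 [0.593  0.1343 0.215 ] [0.5869 0.1333 0.233 ]
25 271 283 [0.5867 0.1336 0.215 ] [0.5812 0.1327 0.233 ]
110 271 284 [0.5367 0.1277 0.215 ] [0.536  0.1274 0.233 ]
120 271 284 [0.531  0.1271 0.215 ] [0.5309 0.1268 0.233 ]
130 271 284 [0.5253 0.1265 0.215 ] [0.5258 0.1263 0.233 ]
140 271 284 [0.5196 0.1259 0.215 ] [0.5206 0.1257 0.233 ]
145 271 284 [0.5167 0.1255 0.215 ] [0.518  0.1254 0.233 ]
150 271 284 [0.5139 0.1252 0.215 ] [0.5154 0.1252 0.233 ]
155 271 284 [0.511  0.1249 0.215 ] [0.5129 0.1249 0.233 ]
165 270 284 [0.5052 0.1246 0.215 ] [0.5076 0.1246 0.233 ]
167 270 284 [0.504  0.1244 0.215 ] [0.5066 0.1245 0.233 ]
[0.4574 0.1161 0.2278]
(np.float64(282.1216522801247), np.float64(251.9364945520815))
(np.float64(282.1690727961556), np.float64(275.53528540124125))
(np.float64(282.2091734770007), np.float64(296.1735857980288))
(249, 252) [0.4531 0.1357 0.223 ]
(316, 252) [0.4575 0.096  0.223 ]
(281, 235) [0.466  0.1179 0.223 ]
```

View pics/w11c.png

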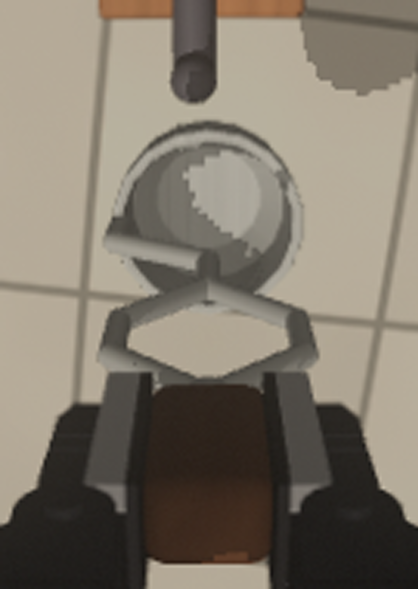

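```bash
python3 - <<'E'
from h import *
o=np.array([.457,.1162,.2388])
for z in(.009,-.047,-.132): print(z,(np.array(proj("scene",o+[0,0,z]))-[230,110])*5)
for y,z in((.018,-.009),(-.018,-.027)): print(y,z,(np.array(proj("scene",o+[-.11*y,y,z]))-[230,110])*5)
print("tip axis z.215, top .233",[(np.array(proj("scene",np.array([.5075,.1243,z])))-[230,110])*5 for z in(.215,.233)])
E
```

```text
0.009 [296.75918    164.91024629]
-0.047 [294.75444484 244.04261002]
-0.132 [291.96882106 353.99877779]
0.018 -0.009 [319.76548753 173.5315781 ]
-0.018 -0.027 [271.72400904 234.0946213 ]
tip axis z.215, top .233 [array([372.61167491, 257.24917137]), array([374.18769309, 231.74843528])]
```

```bash
python3 -m handwheel '[{"dx":0.1,"dy":-0.15,"dz":0,"roll":0},{"dx":0.4,"dy":0,"dz":0,"roll":0},{"dx":0.6,"dy":0,"dz":0,"roll":0},{"dx":0.6,"dy":0,"dz":0,"roll":0},{"dx":0.6,"dy":0,"dz":0,"roll":0},{"dx":0.6,"dy":0,"dz":0,"roll":0},{"dx":0.4,"dy":0,"dz":0,"roll":0},{"dx":0,"dy":0,"dz":0,"roll":0}]' && python3 - <<'E'
from h import *
s=env.get_state(); print(s["tcp_pos"],s["wrist_force"],s["finger_gap"])
np.save("c12.npy",env.calibration("wrist"),allow_pickle=True)
w=env.read_camera("wrist"); s=env.read_camera("scene"); cv2.imwrite("pics/w12.png",w)
cv2.imwrite("pics/s12.png",np.hstack([cv2.resize(w[150:300,215:350],None,fx=3,fy=3),cv2.resize(s[125:225,270:350],None,fx=4.5,fy=4.5)]))
E
```

```text
clock: 11.72
tcp_pos: [0.5245, 0.1269, 0.2272]
orientation: [0.0, 0.998, 0.055, 0.0]
wrist_force: [0.4, -0.2, -1.1]
finger_gap: 0.0172
[0.52446133 0.12689192 0.22724873] [ 0.41564961 -0.16881239 -1.12134731] 0.01723457242214518
```

View pics/s12.png

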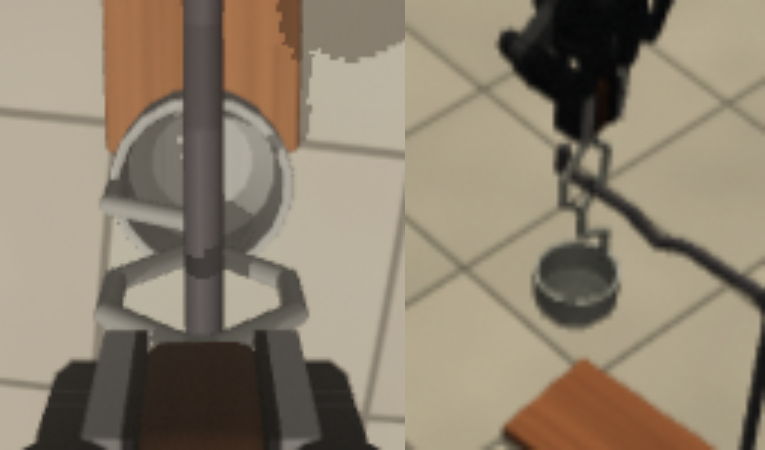

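```bash
python3 -m handwheel '[{"dx":0.4,"dy":0,"dz":0,"roll":0},{"dx":0.6,"dy":0,"dz":0,"roll":0},{"dx":0.6,"dy":0,"dz":0.1,"roll":0},{"dx":0.6,"dy":0,"dz":0.15,"roll":0},{"dx":0.45,"dy":0,"dz":0.15,"roll":0},{"dx":0,"dy":0,"dz":0.3,"roll":0},{"dx":0,"dy":0,"dz":0,"roll":0},{"dx":0,"dy":0,"dz":0,"roll":0}]' && python3 - <<'E'
from h import *
s=env.get_state(); print(s["tcp_pos"],s["wrist_force"],s["finger_gap"])
np.save("c13.npy",env.calibration("wrist"),allow_pickle=True)
w=env.read_camera("wrist"); s=env.read_camera("scene"); cv2.imwrite("pics/w13.png",w)
cv2.imwrite("pics/s13.png",np.hstack([cv2.resize(w[150:300,215:350],None,fx=3,fy=3),cv2.resize(s[125:225,270:350],None,fx=4.5,fy=4.5)]))
E
```

```text
clock: 12.48
tcp_pos: [0.5742, 0.1328, 0.2131]
orientation: [0.0, 0.998, 0.055, -0.001]
wrist_force: [-0.8, 0.2, -1.0]
finger_gap: 0.0175
[0.57419755 0.13278668 0.2130821 ] [-0.8287741   0.17449429 -0.95927641] 0.01754068181130472
```

View pics/s13.png

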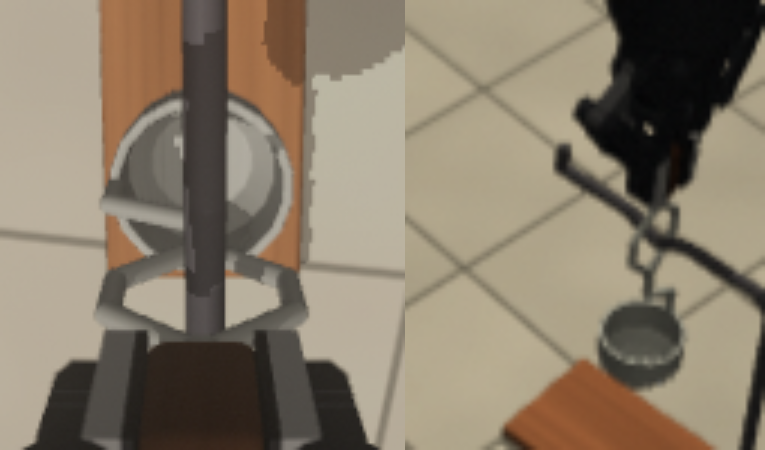

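```bash
python3 -m handwheel '[{"dx":0.12,"dy":0,"dz":0.2,"roll":0},{"dx":0,"dy":0,"dz":0.2,"roll":0},{"dx":0,"dy":0,"dz":0.2,"roll":0},{"dx":0,"dy":0,"dz":0.2,"roll":0},{"dx":0,"dy":0,"dz":0,"roll":0},{"dx":0,"dy":0,"dz":0,"roll":0}]' && python3 - <<'E'
from h import *
s=env.get_state(); print(s["tcp_pos"],s["wrist_force"],s["finger_gap"])
w=env.read_camera("wrist"); s=env.read_camera("scene"); cv2.imwrite("pics/w14.png",w)
cv2.imwrite("pics/s14.png",np.hstack([cv2.resize(w[150:300,215:350],None,fx=3,fy=3),cv2.resize(s[125:225,270:350],None,fx=4.5,fy=4.5)]))
E
```

```text
clock: 13.08
tcp_pos: [0.5772, 0.1331, 0.1973]
orientation: [0.0, 0.998, 0.055, -0.0]
wrist_force: [-0.2, 0.2, -1.4]
finger_gap: 0.0173
[0.57724738 0.13308363 0.19729957] [-0.19113308  0.1592364  -1.41577883] 0.017292824370134706
```

View pics/s14.png

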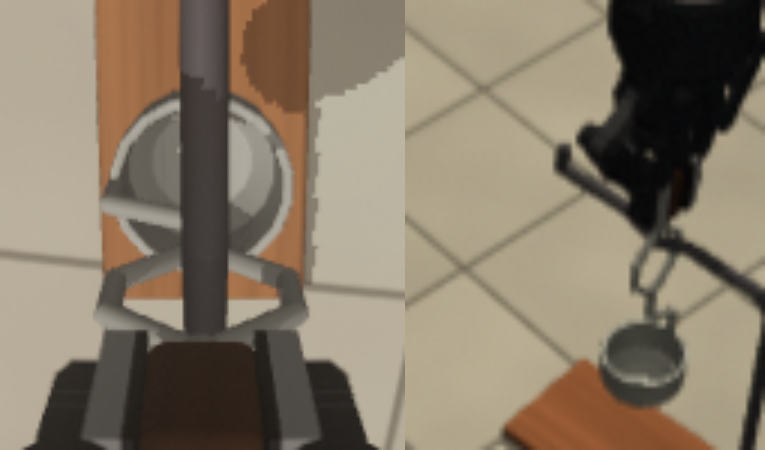

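```bash
python3 -m handwheel '[{"dx":0,"dy":0,"dz":0.06,"roll":0},{"dx":0,"dy":0,"dz":0.05,"roll":0},{"dx":0,"dy":0,"dz":0,"roll":0},{"dx":0,"dy":0,"dz":0,"roll":0}]'; python3 -m handwheel '[{"dx":0,"dy":0,"dz":0.05,"roll":0},{"dx":0,"dy":0,"dz":0,"roll":0},{"dx":0,"dy":0,"dz":0,"roll":0}]'
```

```text
clock: 13.52
tcp_pos: [0.5777, 0.1329, 0.1957]
orientation: [0.0, 0.998, 0.055, 0.0]
wrist_force: [0.3, -0.7, -1.0]
finger_gap: 0.017
clock: 13.77
tcp_pos: [0.5778, 0.1328, 0.1951]
orientation: [0.0, 0.998, 0.055, 0.0]
wrist_force: [-0.5, -2.4, 3.3]
finger_gap: 0.0168
```

Contact with the rail: the force rose to +3.3 N at TCP z 0.195, which puts the ladle at about z 0.206. Release gently.

```bash
python3 -m handwheel '[{"dx":0,"dy":0,"dz":-0.03,"roll":0},{"dx":0,"dy":0,"dz":0,"roll":0},{"dx":0,"dy":0,"dz":0,"roll":0}]' - 20;  python3 -m handwheel '[{"dx":0,"dy":0,"dz":0,"roll":0},{"dx":0,"dy":0,"dz":0,"roll":0},{"dx":0,"dy":0,"dz":0,"roll":0},{"dx":0,"dy":0,"dz":0,"roll":0}]' 180;  python3 -m handwheel '[{"dx":0,"dy":0,"dz":0,"roll":0},{"dx":0,"dy":0,"dz":0,"roll":0},{"dx":0,"dy":0,"dz":0,"roll":0},{"dx":0,"dy":0,"dz":0,"roll":0},{"dx":0,"dy":0,"dz":0,"roll":0},{"dx":0,"dy":0,"dz":0,"roll":0}]' 80
python3 - <<'E'
from h import *
s=env.get_state(); print(s["tcp_pos"],s["wrist_force"],s["finger_gap"])
w=env.read_camera("wrist"); s=env.read_camera("scene"); cv2.imwrite("pics/w15.png",w)
cv2.imwrite("pics/s15.png",np.hstack([cv2.resize(w[150:300,215:350],None,fx=3,fy=3),cv2.resize(s[125:225,270:350],None,fx=4.5,fy=4.5)]))
E
```

```text
clock: 14.02
tcp_pos: [0.5777, 0.1328, 0.1952]
orientation: [0.0, 0.998, 0.055, 0.0]
wrist_force: [-0.5, -2.5, 1.5]
finger_gap: 0.0167
clock: 14.35
tcp_pos: [0.5775, 0.1335, 0.195]
orientation: [-0.0, 0.998, 0.055, -0.0]
wrist_force: [-1.0, -0.5, 0.0]
finger_gap: 0.0251
clock: 14.85
tcp_pos: [0.5776, 0.1331, 0.1952]
orientation: [0.0, 0.998, 0.055, 0.0]
wrist_force: [-1.0, -0.6, 0.3]
finger_gap: 0.0589
[0.57764304 0.13311721 0.19516943] [-1.04561001 -0.63151233  0.34154879] 0.05892818546157647
```

View pics/s15.png

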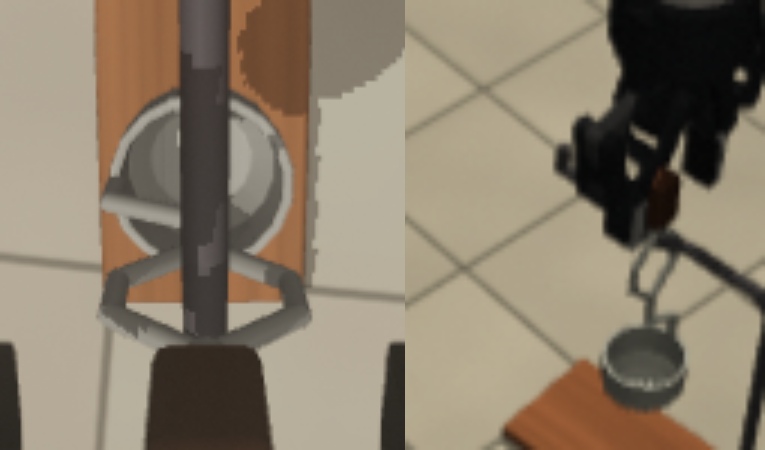

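Released and hanging upright. Open fully, retreat straight up, then back away.

```bash
python3 -m handwheel '[{"dx":0,"dy":0,"dz":-0.3,"roll":0},{"dx":0,"dy":0,"dz":-0.5,"roll":0},{"dx":0,"dy":0,"dz":-0.8,"roll":0},{"dx":0,"dy":0,"dz":-0.8,"roll":0},{"dx":0,"dy":0,"dz":-0.8,"roll":0},{"dx":0,"dy":0,"dz":-0.8,"roll":0},{"dx":0,"dy":0,"dz":-0.8,"roll":0},{"dx":0,"dy":0,"dz":-0.8,"roll":0}]' 0;  python3 -m handwheel '[{"dx":-0.8,"dy":0,"dz":-0.3,"roll":0},{"dx":-0.8,"dy":0,"dz":-0.3,"roll":0},{"dx":-0.8,"dy":0,"dz":0,"roll":0},{"dx":-0.8,"dy":0,"dz":0,"roll":0},{"dx":-0.8,"dy":0,"dz":0,"roll":0},{"dx":-0.4,"dy":0,"dz":0,"roll":0},{"dx":0,"dy":0,"dz":0,"roll":0},{"dx":0,"dy":0,"dz":0,"roll":0}]'
python3 - <<'E'
from h import *
s=env.get_state(); print(s["tcp_pos"],s["wrist_force"],s["finger_gap"])
np.save("c16.npy",env.calibration("wrist"),allow_pickle=True)
w=env.read_camera("wrist"); s=env.read_camera("scene"); w2=env.read_camera("wrist"); cv2.imwrite("pics/w16.png",w); cv2.imwrite("pics/s16.png",s)
print("moved",cv2.absdiff(w,w2)[0:250].max())
cv2.imwrite("pics/s16c.png",np.hstack([cv2.resize(w[60:190,215:345],None,fx=3,fy=3),cv2.resize(s[125:225,260:350],None,fx=3.9,fy=3.9)]))
E
```

```text
clock: 15.62
tcp_pos: [0.5777, 0.1331, 0.3092]
orientation: [0.0, 0.998, 0.055, 0.001]
wrist_force: [-0.1, 0.2, 0.2]
finger_gap: 0.0852
clock: 16.28
tcp_pos: [0.4906, 0.1235, 0.3201]
orientation: [0.0, 0.998, 0.055, 0.001]
wrist_force: [-0.6, -0.5, 0.3]
finger_gap: 0.0855
[0.4906157  0.12347202 0.32011692] [-0.57939879 -0.48736549  0.27916847] 0.08553079087185479
moved 81
```

View pics/s16c.png

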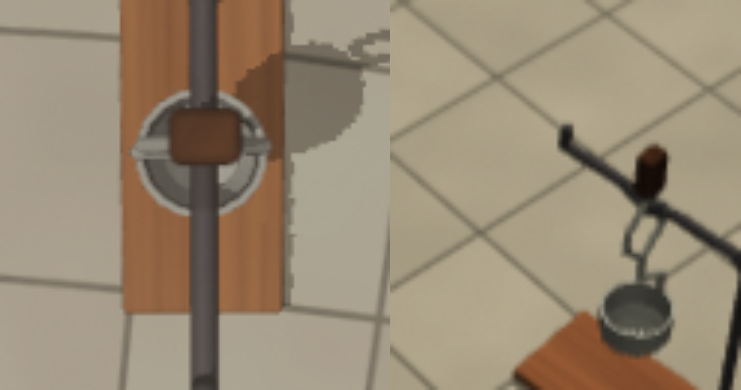

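View pics/w16.png

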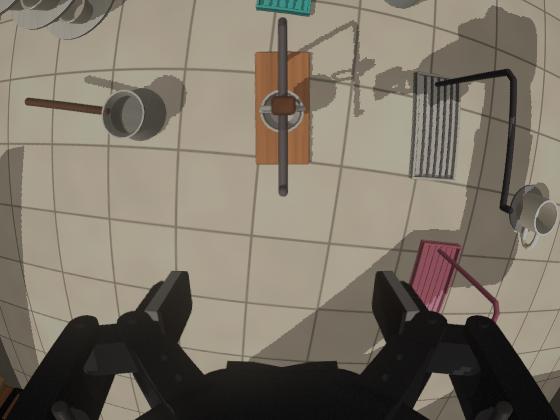

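View pics/s16.png

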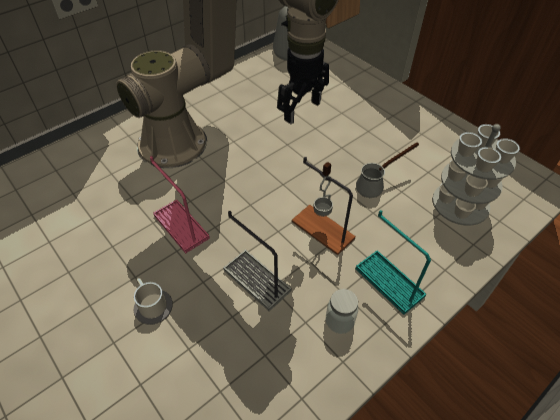

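```bash
python3 -m handwheel '[{"dx":0,"dy":0,"dz":0,"roll":0},{"dx":0,"dy":0,"dz":0,"roll":0},{"dx":0,"dy":0,"dz":0,"roll":0},{"dx":0,"dy":0,"dz":0,"roll":0},{"dx":0,"dy":0,"dz":0,"roll":0},{"dx":0,"dy":0,"dz":0,"roll":0},{"dx":0,"dy":0,"dz":0,"roll":0},{"dx":0,"dy":0,"dz":0,"roll":0}]';python3 -m handwheel '[{"dx":0,"dy":0,"dz":0,"roll":0},{"dx":0,"dy":0,"dz":0,"roll":0},{"dx":0,"dy":0,"dz":0,"roll":0},{"dx":0,"dy":0,"dz":0,"roll":0},{"dx":0,"dy":0,"dz":0,"roll":0},{"dx":0,"dy":0,"dz":0,"roll":0},{"dx":0,"dy":0,"dz":0,"roll":0},{"dx":0,"dy":0,"dz":0,"roll":0}]'
python3 - <<'E'
from h import *
np.set_printoptions(precision=4,suppress=True)
def bl(im,x0,x1,y0,y1):
    h=cv2.cvtColor(im,cv2.COLOR_BGR2HSV); m=cv2.inRange(h,(0,90,10),(20,255,110)); k=np.zeros_like(m);k[y0:y1,x0:x1]=m[y0:y1,x0:x1]
    ys,xs=np.nonzero(k); return xs.mean(),ys.mean(),len(xs)
c=env.calibration("wrist")
for i in range(6):
    w=env.read_camera("wrist"); s=env.read_camera("scene"); a=bl(w,268,300,94,117); b=bl(s,318,335,158,182); print(a,b)
X,e=tri([ray("wrist",a[:2],c),ray("scene",b[:2])]); print(X,e,plane("wrist",a[:2],.255,c)); 
tip=plane("wrist",(283,190),.233,c); print("tip",tip, "expected dip", tip+.07*np.array([.994,.11,0]))
cv2.imwrite("pics/w17.png",np.hstack([cv2.resize(w[60:190,215:345],None,fx=3,fy=3),cv2.resize(s[125:225,260:350],None,fx=3.9,fy=3.9)]))
E
```

```text
clock: 17.1
tcp_pos: [0.4902, 0.1234, 0.3192]
orientation: [0.0, 0.998, 0.055, 0.0]
wrist_force: [-0.3, -0.2, 0.4]
finger_gap: 0.0853
clock: 17.77
tcp_pos: [0.4902, 0.1234, 0.3192]
orientation: [0.0, 0.998, 0.055, 0.0]
wrist_force: [-0.7, -0.2, -0.1]
finger_gap: 0.0856
(np.float64(282.9674418604651), np.float64(103.9953488372093), 430) (np.float64(326.4157303370786), np.float64(168.57303370786516), 89)
(np.float64(282.9585253456221), np.float64(103.90092165898618), 434) (np.float64(326.49411764705883), np.float64(168.47058823529412), 85)
(np.float64(282.9325581395349), np.float64(103.98372093023256), 430) (np.float64(326.45348837209303), np.float64(168.46511627906978), 86)
(np.float64(282.97441860465113), np.float64(103.95116279069768), 430) (np.float64(326.48275862068965), np.float64(168.51724137931035), 87)
(np.float64(282.960372960373), np.float64(103.97202797202797), 429) (np.float64(326.5232558139535), np.float64(168.52325581395348), 86)
(np.float64(282.9325581395349), np.float64(103.97441860465116), 430) (np.float64(326.5), np.float64(168.57954545454547), 88)
[0.577  0.1324 0.2379] [np.float64(0.1), np.float64(0.1)] [0.5761 0.1324 0.255 ]
tip [0.5083 0.1246 0.233 ] expected dip [0.5779 0.1323 0.233 ]
```

View pics/w17.png

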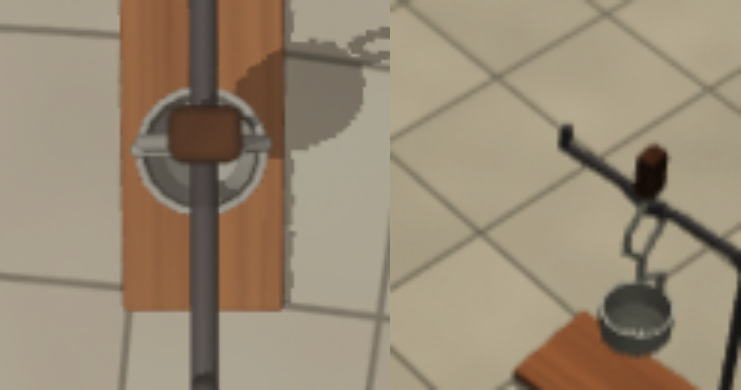

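The ladle is still, to within 0.1 px over six frames. The grip is at (0.577, 0.132, 0.238), which is where it belongs above the dip at (0.578, 0.132, 0.205) plus 33 mm. Handing in.

```bash
python3 -c "
from workcell import env
print(env.hand_in())"
```

```text
the job is handed in; nothing more can be done
None
```

I took the ladle off the drip rail over its end stop, threaded it over the storage rail's end stop and released it in the dip. I handed the job in at about 18 s of the 51 s allowed; no verdict is reported.

**First grasp failed:** The fingers shut on nothing, resting on top of the grip block and tilting the ladle slightly with about 5 N. Images and contact showed the real fingertips about 30 mm short of the reported TCP (26 mm by triangulation, about 31 mm by contact). I corrected for that, and the second grasp held the 18 mm block at a 17 mm gap. I didn't find out why the tips and the reported TCP disagree.

**Last checks:**
- **Position:** The grip stood at (0.577, 0.132, 0.238). The dip expected from the end stop is at (0.578, 0.132) in plan and 0.205 high. That puts the ladle about 1 mm off along the rail, with the height right.
- **Stillness:** The grip moved no more than 0.1 px over six frames, and the ladle hung upright with its eye around the rail.
- **Robot:** The gripper was open and clear of everything.
- **Bystanders:** By eye in the scene picture, the cezve, jar and cup looked unmoved; I didn't measure them.

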